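Hang the amber gel frame on its keyhole stud

TASK

Lift the brass gel frame with the amber glass out of its wooden rack and hang it on the blue stand: pass the wide part of its keyhole over the headed stud, then lower it until the stud sits at the top of the narrow slot, and let go so that it hangs there upright and still. Leave the frame with the green glass standing in its rack.

Things in the scene. Friction and masses are not known exactly. Their poses are not given: they have to be found in the camera images.
- amber_frame: brass frame, amber (orange) glass, 218 mm tall, 0.2-0.4 kg, upright in a rack. Foot 60 wide, 14 thick, 16 high; disc of 100 diameter; hanger plate 70 wide with keyhole; grip tab 40 wide at 176 to 218 height, with an orange top band, pinched across its thickness from above. Disc, plate, tab 8 mm thick. Origin: centre of the foot's underside; z up, x normal to the plate (sides alike), y across.
- amber_seat (a point): where the stud's axis lies when the amber frame hangs: mid-thickness, top of the narrow slot, 158 mm above the frame's origin, 60 below the tab's top edge; axes as the frame's. The keyhole's wide part, 44 mm across, is centred 30 mm below this point (lower edge 52 below); 45 degree shoulders narrow it to a slot 19 mm wide that ends 5 mm above the point.
- green_frame: the same frame with green glass and band; leave it alone. Origin and axes as the amber one's. Each frame stands in a fixed wooden rack 130 mm wide: slot 18 mm wide, open at the top, floor 10 mm and rails 50 mm above the bench, so a foot must rise over 40 mm to come clear. Racks stand left and right of the stand; which frame is on which side varies.
- stud (a point): headed stud on the fixed blue stand, pointing away from the robot. Point: on its axis, mid-shank, 200 mm above the bench; x out along the stud to the head, z up. Shank 10 mm diameter, 26 long, from the upright (13 behind the point) to the head (26 diameter, 13 to 19 in front). Upright 40 wide, 12 thick, top 10 above the point; base plate 12 high, 130 wide, reaching 21 in front.

How it is judged:
By the outcome, as a careful person would: the job done as asked, in the order asked, and still so for the second after the job is handed in, with the robot touching nothing.
It also fails if it takes over 45 s, if anything falls off the work surface, if the arm or the gripper's body presses on something with over 40 N, if the wrist force passes 120 N, or if a joint passes its speed limit or range.

ROBOT

A 6-joint arm with a two-finger parallel gripper is mounted at the origin on the work surface. World frame = base frame: x ahead of the robot, y to its left, z up, the work surface at z = 0. Lengths are in m, angles in rad, forces in N, time in s.
With the tool pointing down it reaches from about 0.35 to 0.775 m from the base axis. Payload 7.3 kg.
Tool frame: the origin (TCP) lies midway between the tips of the shut fingers; the grasp point (between the pads) lies 19 mm behind it; z points along the fingers, y is the line along which they close (so a half turn about z gives the same grasp; the last joint's range is limited). The gripper opens to 92 mm and grips with 3 to 60 N. Pads are 19 mm wide; open, the fingers measure 130 mm over their backs; the gripper's body (75 mm by 190 mm) begins 47 mm behind the grasp point.
Start: joints at [-1.275, 0.342, 1.524, -0, 1.275, -0.146], TCP at [0.224, -0.475, 0.227] pointing down, gripper open.
Joint ranges: [-2.53, 2.53], [-0.77, 2.02], [0.04, 2.7], [-1, 4.14], [0.28, 2.66], [-3.11, 3.11]. Speed limits (rad/s): [2.57, 2.57, 3.14, 3.14, 3.14, 3.14].

INTERFACE

Orientations are given as [roll, pitch, yaw] about the fixed x, y, z axes, in that order (R = Rz(yaw) Ry(pitch) Rx(roll)).
In Python, from cell import monitor, vision, workorder gives the robot as it stands.
- The arm moves only by the tool move_arm, never from a script. Its argument "rows" is a list of rows, each a list of 5 numbers: the shift along the world's x, y, z in mm, then the turn about the world's z in rad, then the closure, from -1 (fully open) to 1 (shut). A call has 1 to 12 rows; each row shifts and turns the commanded pose from where the row before left it; what a row does not reach is not made up. A row lasts 1/10 s, in which the tool goes at most 50 mm and 8.59 degrees, less where a joint would pass 70% of its speed; a pose out of reach is approached as far as the arm can. A call is refused whole if a number of a shift passes 50 or a number of a turn 0.15, either way. A call with a gripper value outside its range is refused whole. The fingers move at their own pace and stop on an object; "newtons" is the grip in N (left out, the last holds). Time passes only in rows, so rows that do not move let the fingers close. It gives the time, the measured TCP pose, the force, the opening and the grip force at its end, in the units of the state.
- monitor.observe(): the state, without advancing time (a new reading comes with each control period).
- vision.read_camera(name): name is "scene" or "side" or "wrist"; returns the picture (420x560x3 uint8, red, green, blue); there is no depth.
- vision.get_calibration(name): a dict with "K" (3x3 intrinsics, pixels), "T" (4x4, takes a point from camera to world coordinates); the wrist camera has in their place "mount" (4x4, takes a point from camera to tool coordinates, whose origin is the TCP and whose axes are the flange's). Camera axes: x right, y up, looking along -z (the intrinsics and any distortion apply to the point x, -y, -z); pixel columns grow to the right and rows downward; lengths in m; the calibration is good to about 2 mm. The wrist camera is an equidistant fisheye: a pixel r from the principal point sees the ray r / f radians off the axis. A picture is of the moment at which its call begins: read the wrist's pose just before it. get_calibration takes no time and is no camera call.
- workorder.hand_in(): hands the job in; it is judged then, once.
The state is a dict: "time": time; "qpos": joint angles; "qvel": joint speeds; "joint_efforts": joint torques, N m; "tool_pos": TCP position; "tool_rot": TCP orientation; "contact_force": force on the tool from outside, world axes, zero at the start; "torque": the same for the moment, N m; "opening": finger opening in m; "grip_force": force on a finger pad.
Only numpy, scipy, OpenCV 4.12 (cv2) and the standard library are available. Lean on these libraries where they do the work, as an engineer would, in place of code of your own. Each camera call takes 0.05 s, during which the arm holds its last target. There are 200 camera calls.

## Working session

There is one attempt and no reset: what is moved stays moved. The work goes in short steps, Python scripts to look and compute and a tool call to move; the robot and the scene stay as the last step left them, time stands still between calls to the robot, and variables do not carry over. Pictures are saved under pics/ and viewed, at most 13 in all, crops included, and the job is handed in when it is done.

Besides the shell and the picture viewer there is one more tool, called after "Request:" as name(argument=value, ...), one argument or row to a line, values as JSON. move_arm: Moves the arm, as the interface text tells. Its arguments: {"type":"object","properties":{"rows":{"type":"array","items":{"type":"array","items":{"type":"number"}}},"newtons":{"type":"number"}},"required":["rows"]}

```bash
mkdir -p pics && ls && python3 - <<'E'
from cell import monitor, vision
import cv2, numpy as np
print(monitor.observe())
for n in("scene","side"):
    im=vision.read_camera(n); cv2.imwrite(f"pics/{n}0.png",im[:,:,::-1])
    print(n,vision.get_calibration(n))
print(vision.get_calibration("wrist"))
E
```

```text
pics
{'time': 0.0, 'qpos': array([-1.27501209e+00,  3.42734546e-01,  1.52502647e+00, -2.07693453e-06,
        1.27538542e+00, -1.45981401e-01]), 'qvel': array([ 3.30164873e-04,  9.17931638e-04, -7.73613485e-04,  2.09666843e-05,
       -5.93623092e-04, -7.96181667e-04]), 'joint_efforts': array([ 6.16506495e-04, -4.31245852e+01, -2.44224644e+01,  7.17214379e-02,
        5.58446324e-02, -1.31451679e-04]), 'tool_pos': array([ 0.22436473, -0.47419126,  0.22603552]), 'tool_rot': array([-3.14005511e+00, -2.24054051e-04,  4.41766070e-01]), 'contact_force': array([ 0.6437691 , -0.73734226, -0.02776426]), 'torque': array([-0.01292401,  0.00849332, -0.02209535]), 'grip_force': 0.0, 'opening': 0.09183691692585809}
scene {'K': array([[472.35013126,   0.        , 283.54366614],
       [  0.        , 472.35013126, 218.31239411],
       [  0.        ,   0.        ,   1.        ]]), 'T': array([[ 0.86368675, -0.25777884,  0.4331227 ,  0.93659955],
       [ 0.50372332,  0.47137521, -0.72392557, -0.7953683 ],
       [-0.01755061,  0.84341892,  0.53696973,  0.72702237],
       [ 0.        ,  0.        ,
[... 258 characters left out ...]
6],
       [-0.36781564, -0.62861233,  0.68524317,  0.69566863],
       [ 0.00521375,  0.73549517,  0.6775099 ,  0.83741618],
       [ 0.        ,  0.        ,  0.        ,  1.        ]])}
{'K': array([[325.1922621 ,   0.        , 283.32871233],
       [  0.        , 325.1922621 , 204.44074164],
       [  0.        ,   0.        ,   1.        ]]), 'mount': array([[ 9.24191164e-05,  9.69290077e-01,  2.45920185e-01,
         6.46330423e-02],
       [ 9.99999803e-01, -2.42415128e-04,  5.79665636e-04,
        -6.41335705e-04],
       [ 6.21478923e-04,  2.45920083e-01, -9.69289908e-01,
        -1.58093504e-01],
       [ 0.00000000e+00,  0.00000000e+00,  0.00000000e+00,
         1.00000000e+00]])}
```

View pics/scene0.png

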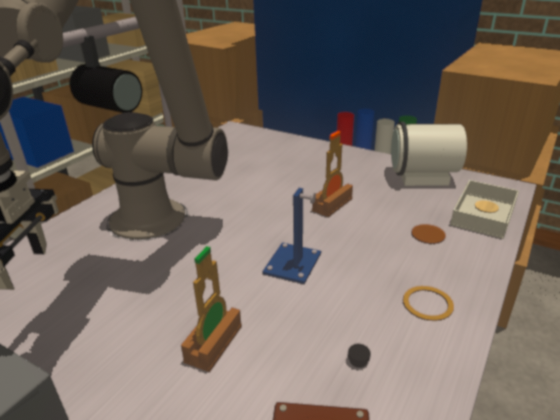

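View pics/side0.png

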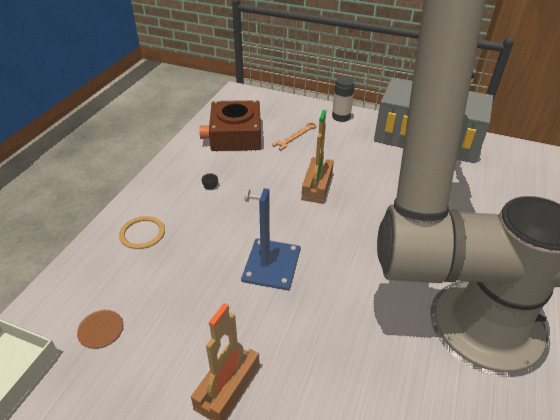

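```bash
cat > h.py <<'E'
import numpy as np, cv2
from cell import monitor, vision
from scipy.spatial.transform import Rotation as R
def ray(name,uv):
    c=vision.get_calibration(name);K=c["K"];T=c["T"]
    d=np.array([(uv[0]-K[0,2])/K[0,0],-(uv[1]-K[1,2])/K[1,1],-1.])
    d=T[:3,:3]@d; return T[:3,3],d/np.linalg.norm(d)
def plane(name,uv,z):
    o,d=ray(name,uv); return o+d*(z-o[2])/d[2]
def tri(obs):
    A=np.zeros((3,3));b=np.zeros(3)
    for n,uv in obs:
        o,d=ray(n,uv);P=np.eye(3)-np.outer(d,d);A+=P;b+=P@o
    x=np.linalg.solve(A,b)
    return x,[round(1000*np.linalg.norm((np.eye(3)-np.outer(d,d))@(x-o)),1) for o,d in (ray(n,u) for n,u in obs)]
def bgr(n): return cv2.imread(f"pics/{n}.png")
E
python3 - <<'E'
from h import *
rects={"scene0":[(310,125,60,90),(255,180,80,105)],"side0":[(185,295,85,120),(235,180,75,115)]}
tiles=[]
for n,rs in rects.items():
    im=bgr(n)
    for x,y,w,h in rs:
        s=min(395/w,295/h); s=round(s,2); print(n,x,y,s)
        t=cv2.resize(im[y:y+h,x:x+w],None,fx=s,fy=s,interpolation=cv2.INTER_CUBIC)
        c=np.zeros((300,400,3),np.uint8);c[:min(300,t.shape[0]),:min(400,t.shape[1])]=t[:300,:400];tiles.append(c)
cv2.imwrite("pics/m1.png",np.vstack([np.hstack(tiles[:2]),np.hstack(tiles[2:])]))
for n in("scene","side"):
    im=bgr(n+"0");hsv=cv2.cvtColor(im,cv2.COLOR_BGR2HSV)
    m=cv2.inRange(hsv,(100,120,40),(125,255,255)); m[:150]=0;m[:,:200]=0;m[:,350:]=0
    cs=max(cv2.findContours(m,0,2)[0],key=cv2.contourArea)
    print(n,"blue",cv2.approxPolyDP(cs,4,True)[:,0].tolist())
    for nm,lo,hi in(("or",(3,190,170),(12,255,255)),("gr",(55,150,100),(75,255,255))):
        k=cv2.inRange(hsv,lo,hi);l,_,st,ce=cv2.connectedComponentsWithStats(k)
        for i in range(1,l):
            if st[i,4]>25: print(n,nm,st[i].tolist(),ce[i].round(1))
E
```

```text
scene0 310 125 3.28
scene0 255 180 2.81
side0 185 295 2.46
side0 235 180 2.57
scene blue [[281, 247], [270, 262], [270, 272], [298, 278], [296, 269], [281, 269], [292, 257], [292, 246]]
scene gr [196, 248, 13, 12, 47] [202.1 253.4]
side blue [[267, 190], [260, 200]]
side gr [320, 111, 6, 11, 36] [322.2 115.7]
```

View pics/m1.png

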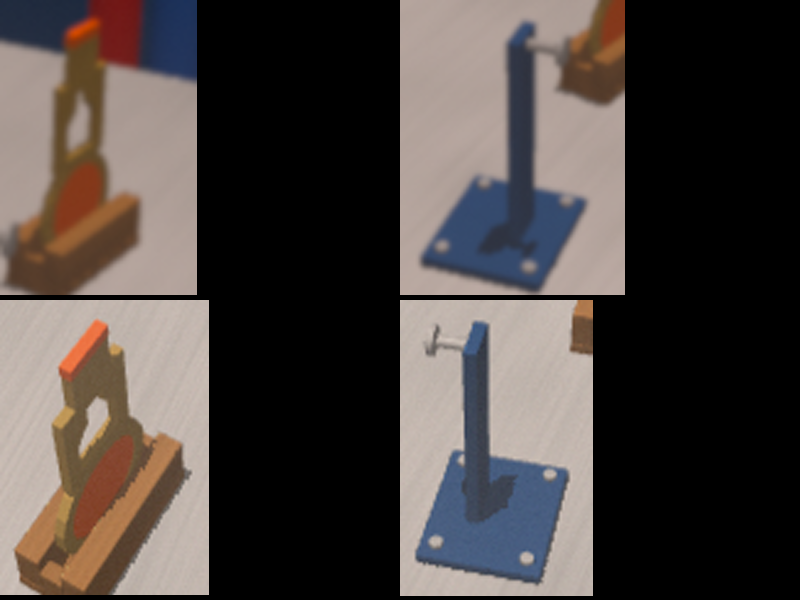

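```bash
python3 - <<'E'
from h import *
np.set_printoptions(precision=4,suppress=True)
S=lambda i,x,y:{0:("scene",(310+x/3.28,125+y/3.28)),1:("scene",(255+x/2.81,180+y/2.81)),2:("side",(185+x/2.46,295+y/2.46)),3:("side",(235+x/2.57,180+y/2.57))}[i]
for i,c in((1,[(24,257),(138,282),(186,197),(77,176)]),(3,[(58,152),(168,170),(140,277),(17,255)])):
    P=np.array([plane(*S(i,*p),.012) for p in c])[:,:2]; print("base",P.tolist(),P.mean(0))
    for k in range(4):
        d=P[(k+1)%4]-P[k]; print(np.linalg.norm(d),np.degrees(np.arctan2(d[1],d[0])))
print("head",tri([S(1,163,50),S(3,32,42)]))
print("shank root",tri([S(1,132,46),S(3,65,46)]))
for i,c in((0,[(66,40),(100,22)]),(2,[(62,70),(104,23)])):
    P=np.array([plane(*S(i,*p),.228) for p in c]);d=P[1]-P[0]
    print("band",P,P.mean(0),np.linalg.norm(d),np.degrees(np.arctan2(d[1],d[0])))
# rack bottom corners etc
# rack top edge of near rail
for i,c in((0,[(50,258),(138,203)]),(2,[(65,275),(183,145)])):
    P=np.array([plane(*S(i,*p),.05) for p in c]);d=P[1]-P[0]
    print("rack",P,np.linalg.norm(d),np.degrees(np.arctan2(d[1],d[0])))
E
```

```text
base [[0.43732279856895606, -0.059462426921056744], [0.5378545205638013, -0.041287772566336756], [0.5197837124553556, 0.0844981581046399], [0.4167544562645894, 0.06513734058331333]] [0.4779 0.0122]
0.10216136837455929 10.247548308713624
0.12707735620658786 98.17535669815575
0.10483257550168573 -169.3573360471536
0.1262860196826738 -80.62641568719685
base [[0.5272949064516953, -0.034817248643160936], [0.425192899701147, -0.05118835477909356], [0.4062745707927822, 0.07382189670703732], [0.5119002936405483, 0.09063080830843007]] [0.4677 0.0196]
0.10340615503248819 -170.8906912754934
0.1264336432493771 98.60551394784048
0.10695481679820011 9.04203245815456
0.12638911779316583 -83.00381187117912
head (array([0.522 , 0.0253, 0.1962]), [np.float64(1.5), np.float64(1.5)])
shank root (array([0.4964, 0.0198, 0.1958]), [np.float64(1.9), np.float64(1.9)])
band [[0.4396 0.2873 0.228 ]
 [0.4482 0.3353 0.228 ]] [0.4439 0.3113 0.228 ] 0.048725053112853 79.89779114040569
band [[0.4387 0.3433 0.228 ]
 [0.4302 0.3024 0.228 ]] [0.4344 0.3229 0.228 ] 0.04170144253471735 -101.74951863918704
rack [[0.4545 0.2393 0.05  ]
 [0.4815 0.3648 0.05  ]] 0.1283348080987239 77.84553514370039
rack [[0.4311 0.3866 0.05  ]
 [0.395  0.2657 0.05  ]] 0.12613981940365648 -106.61474436981192
```

Request:
move_arm(
  rows=[
    [20, 0, 50, 0, -1],
    [20, 0, 50, 0, -1],
    [17, 40, 0, 0.09, -1],
    [17, 40, 0, 0.09, -1],
    [17, 40, 0, 0.09, -1],
    [17, 40, 0, 0.09, -1],
    [17, 40, 0, 0.09, -1],
    [17, 40, 0, 0.09, -1],
    [17, 40, 0, 0.09, -1],
    [17, 40, 0, 0.09, -1],
    [17, 40, 0, 0.09, -1],
    [17, 40, 0, 0.09, -1],
  ],
)

```text
time: 1.3
tool_pos: [0.4318, -0.0728, 0.3194]
tool_rot: [-3.141, 0.0, 1.345]
contact_force: [1.1, -0.2, 0.5]
opening: 0.0923
grip_force: 0.0
```

Request:
move_arm(
  rows=[
    [0, 40, 0, 0.02, -1],
    [0, 40, 0, 0, -1],
    [0, 40, 0, 0, -1],
    [0, 40, 0, 0, -1],
    [0, 40, 0, 0, -1],
    [0, 40, 0, 0, -1],
    [0, 40, 0, 0, -1],
    [0, 40, 0, 0, -1],
    [0, 40, 0, 0, -1],
    [0, 30, 0, 0, -1],
    [0, 0, 0, 0, -1],
    [0, 0, 0, 0, -1],
  ],
)

```text
time: 2.5
tool_pos: [0.4313, 0.3155, 0.3189]
tool_rot: [-3.141, 0.001, 1.363]
contact_force: [0.2, -0.8, -0.2]
opening: 0.0916
grip_force: 0.0
```

```bash
python3 - <<'E'
from h import *
import json
s=monitor.observe();im=vision.read_camera("wrist");cv2.imwrite("pics/w1.png",im[:,:,::-1])
json.dump([s["tool_pos"].tolist(),s["tool_rot"].tolist()],open("w1.json","w"));print(s["time"],s["tool_pos"],s["tool_rot"])
E
```

```text
2.5 [0.43130604 0.31548155 0.31889475] [-3.14078791e+00  1.35335983e-03  1.36321233e+00]
```

View pics/w1.png

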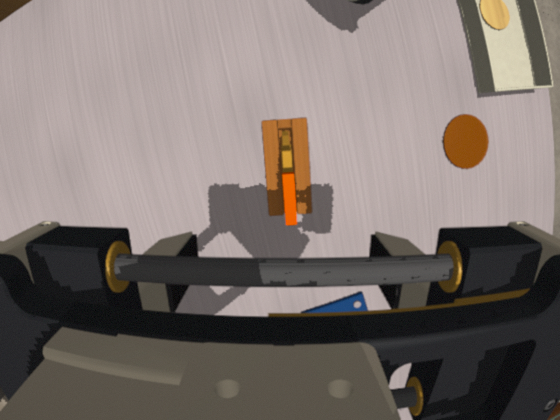

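```bash
cat >> h.py <<'E'
def wray(pose,uv):
    c=vision.get_calibration("wrist");K=c["K"];M=c["mount"]
    d=(np.array(uv,float)-K[:2,2]);r=np.linalg.norm(d);t=r/K[0,0];d=d/max(r,1e-9)*np.sin(t)
    v=np.array([d[0],-d[1],-np.cos(t)])
    Rw=R.from_euler("xyz",pose[1]).as_matrix()
    return np.array(pose[0])+Rw@M[:3,3],Rw@M[:3,:3]@v
def wplane(pose,uv,z):
    o,d=wray(pose,uv);return o+d*(z-o[2])/d[2]
def rect(P):
    c,(w,h),a=cv2.minAreaRect((np.array(P)[:,:2]*1000).astype(np.float32))
    if w<h: a+=90; w,h=h,w
    return np.round(c,1),round(w,1),round(h,1),round(a%180,1)
E
python3 - <<'E'
from h import *
import json
pose=json.load(open("w1.json"));hsv=cv2.cvtColor(bgr("w1"),cv2.COLOR_BGR2HSV)
def comps(lo,hi,box):
    x,y,w,h=box;m=np.zeros(hsv.shape[:2],np.uint8);m[y:y+h,x:x+w]=cv2.inRange(hsv,lo,hi)[y:y+h,x:x+w]
    c=max(cv2.findContours(m,0,1)[0],key=cv2.contourArea)[:,0];return c
print(hsv[200,290],hsv[150,270],hsv[150,305])
c=comps((3,200,190),(12,255,255),(270,155,40,90)); print(cv2.boundingRect(c)); print("band",rect([wplane(pose,p,.228) for p in c]))
c=comps((3,90,60),(20,255,255),(240,100,90,150)); print(cv2.boundingRect(c)); print("rack+",rect([wplane(pose,p,.05) for p in c]))
for p in [(263,121),(306,118),(268,215)]: print(wplane(pose,p,.05))
E
```

```text
[ 13 255 238] [ 14 176 181] [ 15 184 175]
(285, 197, 12, 28)
band (array([434.7, 311.9]), 22.3, 8.5, 81.1)
(262, 118, 50, 108)
rack+ (array([434.5, 314.6]), 144.9, 59.5, 82.1)
[0.4179379  0.38891298 0.05      ]
[0.47345017 0.38129178 0.05      ]
[0.39716235 0.26366721 0.05      ]
```

```bash
python3 - <<'E'
from h import *
import json
pose=json.load(open("w1.json"));hsv=cv2.cvtColor(bgr("w1"),cv2.COLOR_BGR2HSV)
for z in (.222,.228):
  m=np.zeros(hsv.shape[:2],np.uint8);m[155:245,270:310]=cv2.inRange(hsv,(3,235,200),(16,255,255))[155:245,270:310]
  c=max(cv2.findContours(m,0,1)[0],key=cv2.contourArea)[:,0];print(cv2.boundingRect(c),rect([wplane(pose,p,z) for p in c]))
  P=np.array([wplane(pose,p[::-1],z)[:2] for p in np.argwhere(m)]);w,v=np.linalg.eigh(np.cov(P.T));print(P.mean(0),np.degrees(np.arctan2(*v[::-1,1]))%180)
E
```

```text
(283, 174, 13, 51) (array([435.8, 319.7]), 41.9, 8.8, 82.0)
[0.43585302 0.32036498] 81.72666741548313
(283, 174, 13, 51) (array([436. , 321.1]), 40.9, 8.6, 82.0)
[0.43604319 0.3217676 ] 81.72666741548313
```

Request:
move_arm(
  rows=[
    [5, 5, 0, 0.055, -1],
    [0, 0, -40, 0, -1],
    [0, 0, -40, 0, -1],
    [0, 0, 0, 0, -1],
  ],
)

```text
time: 2.95
tool_pos: [0.4343, 0.3176, 0.235]
tool_rot: [-3.133, 0.007, 1.415]
contact_force: [-0.6, -0.3, 1.1]
opening: 0.0915
grip_force: 0.0
```

```bash
python3 - <<'E'
from h import *
s=monitor.observe();pose=[s["tool_pos"].tolist(),s["tool_rot"].tolist()];im=vision.read_camera("wrist")[:,:,::-1];cv2.imwrite("pics/w2.png",im)
print(pose)
hsv=cv2.cvtColor(np.ascontiguousarray(im),cv2.COLOR_BGR2HSV)
m=cv2.inRange(hsv,(3,235,190),(16,255,255));m[:,:230]=0;m[:,340:]=0
c=max(cv2.findContours(m,0,1)[0],key=cv2.contourArea)[:,0];print(cv2.boundingRect(c),rect([wplane(pose,p,.228) for p in c]))
E
```

```text
[[0.43427586822126074, 0.31759536212625195, 0.23495509894915487], [-3.1333302491821526, 0.0067036009260366125, 1.4150469280627527]]
(279, 204, 18, 54) (array([436.7, 326.3]), 30.2, 9.0, 81.7)
```

Request:
move_arm(
  rows=[
    [2, 3, -20, 0.005, -1],
    [0, 0, -19, 0, -1],
    [0, 0, 0, 0, -1],
    [0, 0, 0, 0, -1],
  ],
)

```text
time: 3.4
tool_pos: [0.4397, 0.3235, 0.2028]
tool_rot: [3.139, -0.002, 1.421]
contact_force: [0.3, -0.2, 0.8]
opening: 0.0918
grip_force: 0.0
```

Request:
move_arm(
  rows=[
    [0, 0, -4, 0, -1],
    [0, 0, 0, 0, -1],
    [0, 0, 0, 0, -1],
  ],
)

```text
time: 3.7
tool_pos: [0.4388, 0.3235, 0.1973]
tool_rot: [3.141, -0.001, 1.422]
contact_force: [1.3, -0.4, 0.5]
opening: 0.0916
grip_force: 0.0
```

```bash
python3 - <<'E'
from h import *
s=monitor.observe();pose=[s["tool_pos"].tolist(),s["tool_rot"].tolist()];im=vision.read_camera("wrist")[:,:,::-1];cv2.imwrite("pics/w3.png",im)
print(pose)
hsv=cv2.cvtColor(np.ascontiguousarray(im),cv2.COLOR_BGR2HSV)
m=cv2.inRange(hsv,(3,235,190),(16,255,255));m[:,:230]=0;m[:,340:]=0
c=max(cv2.findContours(m,0,1)[0],key=cv2.contourArea)[:,0];print(cv2.boundingRect(c),rect([wplane(pose,p,.228) for p in c]))
E
```

```text
[[0.43884846468518396, 0.3234906644646494, 0.1972545877304637], [3.1407373919177526, -0.0005679474002422413, 1.4217711132942177]]
(271, 287, 20, 26) (array([434.8, 313. ]), 13.3, 8.4, 81.6)
```

Request:
move_arm(
  rows=[
    [-2.5, 0, 0, 0, -1],
    [0, 0, 0, 0, 1],
    [0, 0, 0, 0, 1],
    [0, 0, 0, 0, 1],
    [0, 0, 0, 0, 1],
    [0, 0, 0, 0, 1],
    [0, 0, 0, 0, 1],
    [0, 0, 0, 0, 1],
  ],
  newtons=30,
)

```text
time: 4.55
tool_pos: [0.4361, 0.3234, 0.1966]
tool_rot: [3.142, 0.0, 1.422]
contact_force: [0.9, -0.9, -0.0]
opening: 0.0404
grip_force: 0.0
```

Request:
move_arm(
  rows=[
    [0, 0, 0, 0, 1],
    [0, 0, 0, 0, 1],
    [0, 0, 0, 0, 1],
    [0, 0, 0, 0, 1],
    [0, 0, 0, 0, 1],
    [0, 0, 0, 0, 1],
    [0, 0, 0, 0, 1],
    [0, 0, 0, 0, 1],
    [0, 0, 0, 0, 1],
  ],
)

```text
time: 5.45
tool_pos: [0.436, 0.3234, 0.1966]
tool_rot: [-3.141, 0.0, 1.422]
contact_force: [-0.8, -0.5, -0.4]
opening: 0.0078
grip_force: 30.0
```

Request:
move_arm(
  rows=[
    [0, 0, 15, 0, 1],
    [0, 0, 20, 0, 1],
    [0, 0, 20, 0, 1],
    [0, 0, 20, 0, 1],
    [0, 0, 20, 0, 1],
    [0, 0, 10, 0, 1],
    [0, 0, 0, 0, 1],
  ],
)

```text
time: 6.15
tool_pos: [0.4366, 0.3236, 0.3025]
tool_rot: [3.14, -0.001, 1.422]
contact_force: [-0.5, -0.0, -2.3]
opening: 0.0076
grip_force: 30.0
```

Request:
move_arm(
  rows=[
    [20, -15, 0, 0.05, 1],
    [20, -20, 0, 0.05, 1],
    [20, -20, 0, 0.05, 1],
    [20, -20, 0, 0.05, 1],
    [20, -20, 0, 0.05, 1],
    [20, -20, 0, 0.06, 1],
    [5, -25, 0, 0, 1],
    [0, -20, 0, 0, 1],
    [0, -10, 0, 0, 1],
    [0, 0, 0, 0, 1],
    [0, 0, 0, 0, 1],
  ],
)

```text
time: 7.25
tool_pos: [0.5609, 0.154, 0.3012]
tool_rot: [-3.141, -0.001, 1.732]
contact_force: [-0.5, 0.3, -2.5]
opening: 0.0079
grip_force: 30.0
```

```bash
python3 - <<'E'
from h import *
s=monitor.observe();print(s["time"],s["tool_pos"],s["tool_rot"],s["contact_force"])
for n in("scene","side","wrist"): cv2.imwrite(f"pics/{n}2.png",vision.read_camera(n)[:,:,::-1])
a=bgr("scene2")[130:300,230:420];b=bgr("side2")[150:320,150:340]
cv2.imwrite("pics/m2.png",np.hstack([cv2.resize(x,(400,358),interpolation=2) for x in(a,b)]))
E
```

```text
7.25 [0.56089407 0.15403187 0.30115357] [-3.14107416e+00 -6.15668618e-04  1.73188628e+00] [-0.54583331  0.30107646 -2.48326399]
```

View pics/m2.png

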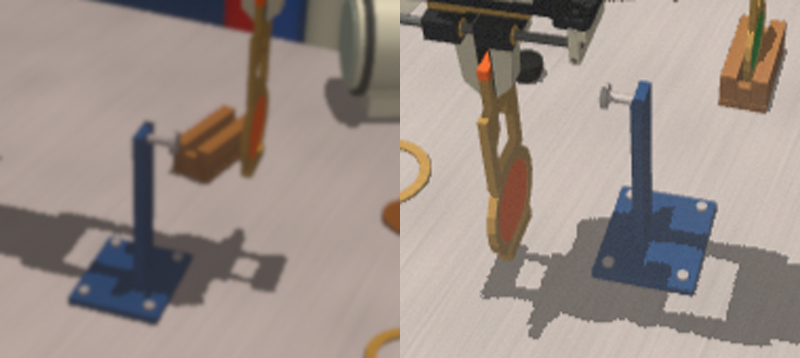

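View pics/wrist2.png

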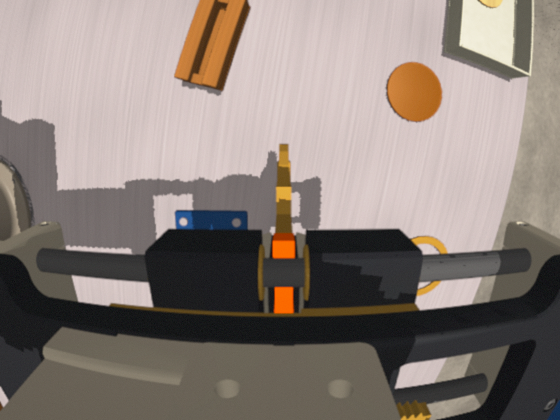

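```bash
python3 - <<'E'
from h import *
np.set_printoptions(precision=4,suppress=True)
pose=[[0.5609,0.154,0.3012],[-3.1411,-.0006,1.7319]]
hsv=cv2.cvtColor(bgr("wrist2"),cv2.COLOR_BGR2HSV);m=cv2.inRange(hsv,(100,120,40),(125,255,255))
m[:200]=0;m[260:]=0;m[:,:165]=0;m[:,255:]=0
c=max(cv2.findContours(m,0,2)[0],key=cv2.contourArea);print(cv2.approxPolyDP(c,2,True)[:,0].tolist())
P=[wplane(pose,p,.012) for p in((175.5,210.5),(247.5,211.5),(248,228))];
for p in P: print(p)
d=P[1]-P[0];print(np.linalg.norm(d),np.degrees(np.arctan2(d[1],d[0])))
for a in (8,9,10,11):
    a=np.radians(a);x=np.array([np.cos(a),np.sin(a)]);y=np.array([-x[1],x[0]]);print(np.degrees(a),P[1][:2]-.021*x-.065*y, (P[1]+P[0])[:2]/2+.0315*x-.065*y)
# head, root and upright top in the new crops (scale 400/190)
s=400/190
f=lambda n,x,y:("scene",(230+x/s,130+y/s)) if n==0 else("side",(150+x/s,150+y/s))
print("head",tri([f(0,180,141),f(1,206,96)]))
print("root",tri([f(0,152,139),f(1,231,98)]))
print("foot-lo corner",tri([f(0,252,177),f(1,508,260)]) )
# band tip centre near tab top
E
```

```text
[[176, 212], [177, 229], [246, 229], [245, 212]]
[0.4107 0.0727 0.012 ]
[0.5178 0.089  0.012 ]
[0.5218 0.0644 0.012 ]
0.10838531356695434 8.638997468307782
8.0 [0.5061 0.0217] [0.5045 0.0209]
9.0 [0.5072 0.0215] [0.5055 0.0216]
10.0 [0.5084 0.0213] [0.5065 0.0223]
11.0 [0.5096 0.0212] [0.5076 0.023 ]
head (array([0.5239, 0.0265, 0.1984]), [np.float64(4.7), np.float64(4.7)])
root (array([0.498 , 0.0184, 0.1978]), [np.float64(1.6), np.float64(1.6)])
foot-lo corner (array([0.3822, 0.1273, 0.1207]), [np.float64(183.2), np.float64(183.2)])
```

Request:
move_arm(
  rows=[
    [0, -20, 0, 0, 1],
    [0, -20, 0, 0, 1],
    [0, -20, 0, 0, 1],
    [-1, -20, -10, 0, 1],
    [-2, -20, -10, 0, 1],
    [-2, -16, -10, 0, 1],
    [0, -6, -10, 0, 1],
    [0, 0, -3, 0, 1],
    [0, 0, 0, 0, 1],
    [0, 0, 0, 0, 1],
  ],
)

```text
time: 8.4
tool_pos: [0.5564, 0.0323, 0.2589]
tool_rot: [3.141, -0.0, 1.733]
contact_force: [0.4, 0.0, -2.6]
opening: 0.0078
grip_force: 30.0
```

```bash
python3 - <<'E'
from h import *
pose=[[0.5609,0.154,0.3012],[-3.1411,-.0006,1.7319]]
for p in((284,234),):
    w=wplane(pose,p,.3326); t=R.from_euler("xyz",pose[1]).as_matrix().T@(w-pose[0]); print("far end in tool mm",t*1000)
s=monitor.observe();print(s["time"],s["tool_pos"],s["tool_rot"],s["contact_force"])
for n in("scene","side","wrist"): cv2.imwrite(f"pics/{n}3.png",vision.read_camera(n)[:,:,::-1])
a=bgr("scene3")[150:300,250:400];b=bgr("side3")[150:300,180:330]
cv2.imwrite("pics/m3.png",np.hstack([cv2.resize(x,(400,400),interpolation=2) for x in(a,b)]))
E
```

```text
far end in tool mm [ 21.31868056  -0.85218895 -31.38679842]
8.4 [0.55642622 0.03225411 0.25893363] [ 3.14075118e+00 -1.96425902e-04  1.73270388e+00] [ 0.44676742  0.03134368 -2.62103443]
```

View pics/m3.png

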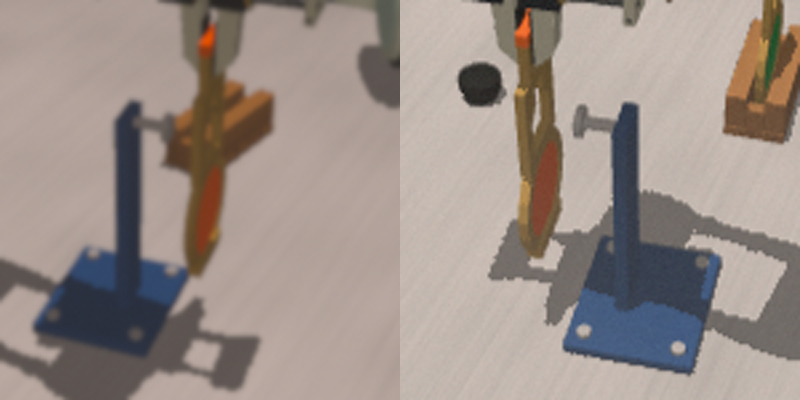

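```bash
python3 - <<'E'
from h import *
a=bgr("scene3")[150:180,310:345];b=bgr("side3")[145:180,210:245]
cv2.imwrite("pics/m4.png",np.hstack([cv2.resize(a,(400,343),interpolation=2),cv2.resize(b,(343,343),interpolation=2)]))
E
```

```text
(no output)
```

View pics/m4.png

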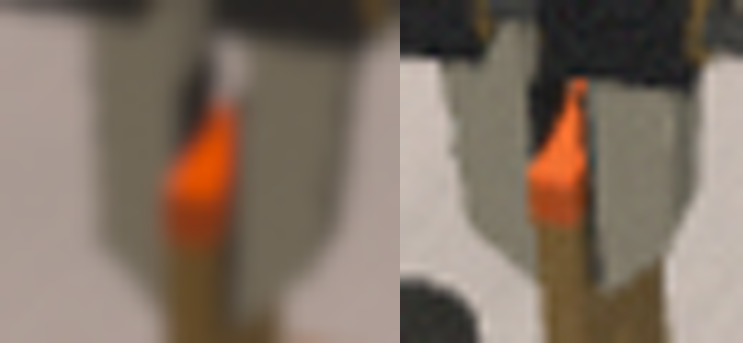

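```bash
python3 - <<'E'
from h import *
np.set_printoptions(precision=1,suppress=True)
a=np.radians(9.2);Rz=np.array([[np.cos(a),np.sin(a),0],[-np.sin(a),np.cos(a),0],[0,0,1]])
T=np.array([.5564,.0323,.2589])
for n,e,h in(("scene",(327.2,166.4),(313.7,197.6)),("side",(225.8,163.2),(247.5,195.4))):
    E=plane(n,e,.2903);H=plane(n,h,.2)
    print(n,"end rel head",1000*Rz@(E-H),"end rel TCP",1000*Rz@(E-T),"head rel (.507,.0218)",1000*Rz@(H-[.507,.0218,.2]))
E
```

```text
scene end rel head [ 33.3 -17.1  90.3] end rel TCP [  2.8 -23.   31.4] head rel (.507,.0218) [19.9 -3.5 -0. ]
side end rel head [33.8 20.2 90.3] end rel TCP [-3.4 19.7 31.4] head rel (.507,.0218) [13.3  1.9 -0. ]
```

Request:
move_arm(
  rows=[
    [0, -1.5, 0, 0, 1],
    [-8, -1.3, 0, 0, 1],
    [-8, -1.3, 0, 0, 1],
    [-8, -1.3, 0, 0, 1],
    [-8, -1.3, 0, 0, 1],
    [-8, -1.3, 0, 0, 1],
    [-8, -1.3, 0, 0, 1],
    [0, 0, 0, 0, 1],
    [0, 0, 0, 0, 1],
  ],
)

```text
time: 9.45
tool_pos: [0.5082, 0.022, 0.2588]
tool_rot: [3.141, 0.0, 1.732]
contact_force: [0.1, -0.2, -3.2]
opening: 0.0077
grip_force: 30.0
```

```bash
python3 - <<'E'
from h import *
s=monitor.observe();print(s["time"],s["tool_pos"],s["tool_rot"],s["contact_force"],s["torque"])
for n in("scene","side"): cv2.imwrite(f"pics/{n}4.png",vision.read_camera(n)[:,:,::-1])
a=bgr("scene4")[150:300,250:400];b=bgr("side4")[150:300,180:330]
cv2.imwrite("pics/m5.png",np.hstack([cv2.resize(x,(400,400),interpolation=2) for x in(a,b)]))
E
```

```text
9.45 [0.50819996 0.02204764 0.25883117] [3.14074734e+00 1.51618255e-04 1.73161416e+00] [ 0.09527402 -0.23538599 -3.22705164] [-0.03678816 -0.09149939  0.0118445 ]
```

View pics/m5.png

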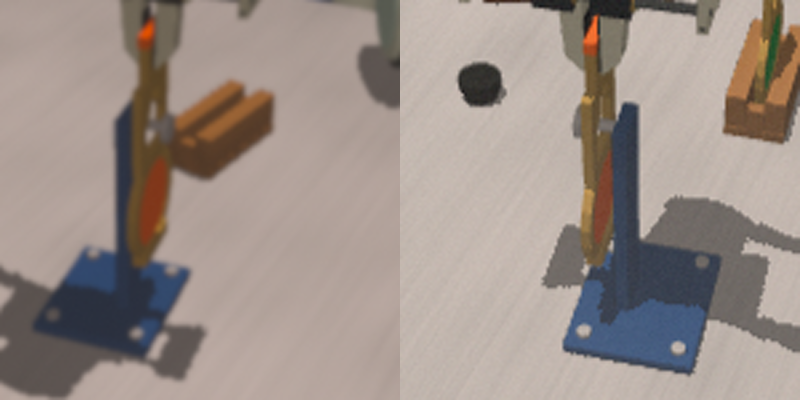

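Request:
move_arm(
  rows=[
    [0, 0, -4, 0, 1],
    [0, 0, -4, 0, 1],
    [0, 0, -4, 0, 1],
    [0, 0, -4, 0, 1],
    [0, 0, -4, 0, 1],
    [0, 0, -4, 0, 1],
    [0, 0, 0, 0, 1],
    [0, 0, 0, 0, 1],
  ],
)

```text
time: 10.35
tool_pos: [0.5082, 0.0221, 0.2346]
tool_rot: [3.141, -0.0, 1.732]
contact_force: [0.2, -0.5, -2.2]
opening: 0.0081
grip_force: 30.0
```

Request:
move_arm(
  rows=[
    [0, 0, -2, 0, 1],
    [0, 0, -2, 0, 1],
    [0, 0, 0, 0, 1],
    [0, 0, 0, 0, 1],
  ],
)

```text
time: 10.75
tool_pos: [0.5081, 0.0221, 0.2306]
tool_rot: [3.142, -0.0, 1.732]
contact_force: [-0.4, -0.3, -2.5]
opening: 0.0077
grip_force: 30.0
```

Request:
move_arm(
  rows=[
    [0, 0, -1, 0, 1],
    [0, 0, 0, 0, 1],
    [0, 0, 0, 0, 1],
  ],
)

```text
time: 11.05
tool_pos: [0.5081, 0.0221, 0.2296]
tool_rot: [3.142, 0.0, 1.732]
contact_force: [-1.0, -0.4, -2.7]
opening: 0.0078
grip_force: 30.0
```

Request:
move_arm(
  rows=[
    [0, 0, -1, 0, 1],
    [0, 0, 0, 0, 1],
    [0, 0, 0, 0, 1],
  ],
)

```text
time: 11.35
tool_pos: [0.5081, 0.0221, 0.2286]
tool_rot: [3.142, -0.0, 1.732]
contact_force: [-0.3, 0.2, -2.9]
opening: 0.0075
grip_force: 30.0
```

Request:
move_arm(
  rows=[
    [0, 0, -0.5, 0, 1],
    [0, 0, 0, 0, 1],
    [0, 0, 0, 0, 1],
  ],
)

```text
time: 11.65
tool_pos: [0.5082, 0.0221, 0.2284]
tool_rot: [3.141, 0.0, 1.732]
contact_force: [-1.5, -0.2, 0.9]
opening: 0.0079
grip_force: 30.0
```

Request:
move_arm(
  rows=[
    [0, 0, -0.5, 0, 1],
    [0, 0, 0, 0, 1],
    [0, 0, 0, 0, 1],
  ],
)

```text
time: 11.95
tool_pos: [0.5082, 0.0221, 0.2282]
tool_rot: [3.141, 0.0, 1.732]
contact_force: [-2.7, -0.1, 4.6]
opening: 0.0079
grip_force: 30.0
```

Request:
move_arm(
  rows=[
    [0, 0, 0.5, 0, 1],
    [0, 0, 0, 0, 1],
    [0, 0, 0, 0, 1],
    [0, 0, 0, 0, 0.75],
    [0, 0, 0, 0, 0.75],
    [0, 0, 0, 0, 0.75],
    [0, 0, 0, 0, 0.75],
    [0, 0, 0, 0, 0.75],
  ],
  newtons=4,
)

```text
time: 12.75
tool_pos: [0.5081, 0.0221, 0.228]
tool_rot: [-3.141, -0.0, 1.732]
contact_force: [-0.5, -0.9, -0.1]
opening: 0.0117
grip_force: 0.0
```

```bash
python3 - <<'E'
from h import *
s=monitor.observe();print(s["time"],s["tool_pos"],s["opening"],s["contact_force"],s["torque"])
for n in("scene","side"): cv2.imwrite(f"pics/{n}5.png",vision.read_camera(n)[:,:,::-1])
a=bgr("scene5")[150:300,250:400];b=bgr("side5")[150:300,180:330]
cv2.imwrite("pics/m6.png",np.hstack([cv2.resize(x,(400,400),interpolation=2) for x in(a,b)]))
E
```

```text
12.75 [0.50810156 0.02208223 0.22796051] 0.01165621733252713 [-0.45347569 -0.8797698  -0.08074701] [ 0.0095751  -0.13357333 -0.03125765]
```

View pics/m6.png

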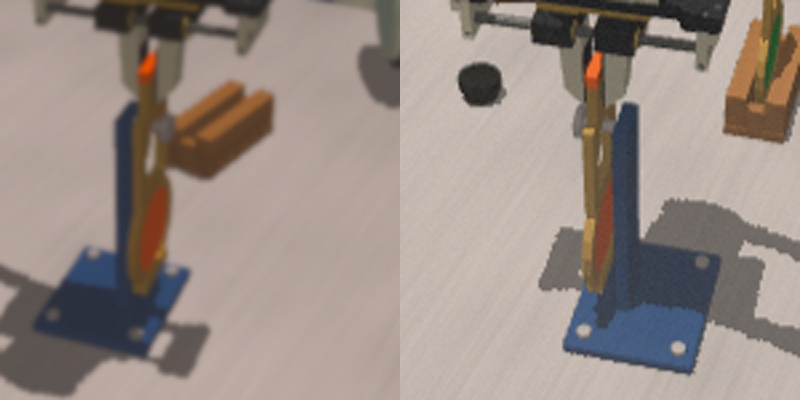

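Request:
move_arm(
  rows=[
    [0, 0, 0, 0, 0],
    [0, 0, 0, 0, 0],
    [0, 0, 0, 0, 0],
    [0, 0, 0, 0, 0],
    [0, 0, 0, 0, 0],
    [0, 0, 0, 0, 0],
    [0, 0, 10, 0, 0],
    [0, 0, 20, 0, 0],
    [0, 0, 40, 0, 0],
    [0, 0, 40, 0, 0],
    [0, 0, 0, 0, 0],
    [0, 0, 0, 0, 0],
  ],
)

```text
time: 14.05
tool_pos: [0.5084, 0.0221, 0.3394]
tool_rot: [3.139, 0.001, 1.732]
contact_force: [-0.1, -0.4, -0.6]
opening: 0.0456
grip_force: 0.0
```

Request:
move_arm(
  rows=[
    [0, 0, 0, 0, 0],
    [0, 0, 0, 0, 0],
    [0, 0, 0, 0, 0],
    [0, 0, 0, 0, 0],
    [0, 0, 0, 0, 0],
    [0, 0, 0, 0, 0],
    [0, 0, 0, 0, 0],
    [0, 0, 0, 0, 0],
    [0, 0, 0, 0, 0],
    [0, 0, 0, 0, 0],
  ],
)

```text
time: 15.05
tool_pos: [0.5081, 0.0221, 0.3381]
tool_rot: [3.141, 0.0, 1.732]
contact_force: [0.2, 0.3, -0.3]
opening: 0.0458
grip_force: 0.0
```

```bash
python3 - <<'E'
from h import *
s=monitor.observe();print(s["time"],s["tool_pos"],s["opening"],s["contact_force"])
for n in("scene","side"): cv2.imwrite(f"pics/{n}6.png",vision.read_camera(n)[:,:,::-1])
a=bgr("scene6")[150:350,160:360];b=bgr("side6")[100:300,180:380]
cv2.imwrite("pics/m7.png",np.hstack([cv2.resize(x,(400,400),interpolation=2) for x in(a,b)]))
E
```

```text
15.05 [0.50812947 0.02210214 0.33812652] 0.04579007557547066 [ 0.24620574  0.32189237 -0.25660636]
```

View pics/m7.png

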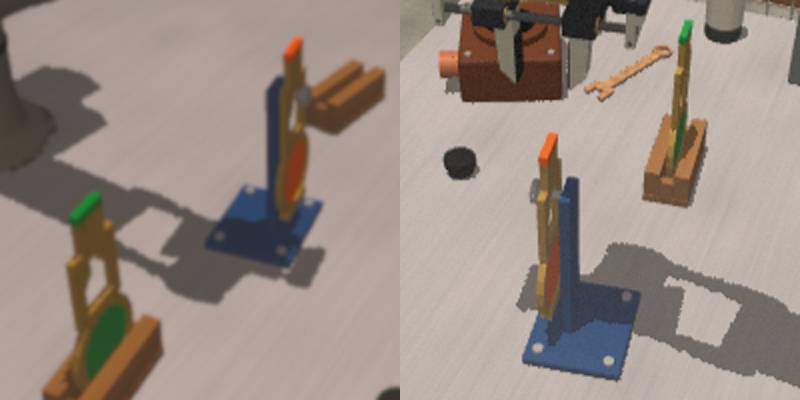

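The amber frame hangs upright on the stud, at about (290,130) in the left crop and (548,225) in the right. The green frame still stands in its rack, and the gripper is clear of everything.

```bash
python3 -c "
from cell import workorder
print(workorder.hand_in())"
```

```text
the job is handed in; nothing more can be done
None
```

The amber frame hangs upright on the stud, released and clear of the robot. The green frame was left standing in its rack, and the job was handed in at about 15 s; no verdict came back.

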